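# Pack the job carton

### The job

Pack the shorter of the two square-section wooden blocks (the 120 mm one) and the lidded screw jar into the shallow cardboard carton, beside the sanding block that is already in it. All three must fit at once: the block lying flat, the jar standing upright, the sanding block still flat, each resting fully on the carton's floor and nothing propped on a wall or on another piece.

Things in the scene. Friction and masses are not known exactly. Their poses are not given: they have to be found in the camera images.
- carton: Shallow open cardboard carton, fixed, 212 (x) x 150 (y) x 30 mm. Origin: centre of its underside, z up. Inside 204 x 142 mm; walls and floor 4 mm thick (inside 26 mm deep). The sanding block lies in its -x, +y corner, long side along x, and leaves free a strip at least 70 mm wide all along the -y wall and a space at least 83 mm long at the +x wall.
- block: Dark brown wooden block lying flat, 120 (x) x 50 x 50 mm, about 0.2 kg. Origin: centre of its underside; x along its length, z up. Held by its top 20 mm, the fingers stay above the carton's rim and the sanding block when it is set down. A longer reddish block (150 x 48 x 48 mm) elsewhere on the bench is not wanted.
- jar: Round clear jar of screws with a red lid, standing upright, 62 mm across (its lid 59 mm) and 80 mm high, about 0.3 kg; the lid, the top 14 mm, does not come off. Origin: centre of its underside; z up along its axis. It can be gripped across its diameter from above, in its top 25 mm.
- sanding_block: Cork-faced wooden sanding block, 63 x 112 x 29 mm, loose, lying flat in the carton. Origin: centre of its underside; y along its 112 mm length (which lies along the carton's x to within 2 degrees), z up. Its top is 32 mm above the bench.
There are look-alikes about, which are no part of the job. Of the things that look like the jar, the largest one is meant.

How it is judged:
By the outcome, as a careful person would: the job done as asked, in the order asked, and still so for the second after the job is handed in, with the robot touching nothing.
It also fails if it takes over 53 s, if anything falls off the work surface, if the arm or the gripper's body presses on something with over 40 N, if the wrist force passes 120 N, or if a joint passes its speed limit or range.

### The arm

A 6-joint arm with a two-finger parallel gripper is mounted at the origin on the work surface; the furniture and walls round the work are solid. World frame = base frame: x ahead of the robot, y to its left, z up, the work surface at z = 0. Lengths are in m, angles in degrees, forces in N, time in s.
With the tool pointing down it reaches from about 0.4 to 0.825 m from the base axis. Payload 7 kg.
Tool frame: the origin (TCP) lies between the finger pads; the fingertips stand 14 mm ahead of it and the grasp point (between the pads) lies 5 mm behind it; z points along the fingers, y is the line along which they close (so a half turn about z gives the same grasp; the last joint's range is limited). The gripper opens to 88 mm and grips with 3 to 60 N. Pads are 19 mm wide; open, the fingers measure 130 mm over their backs; the gripper's body (78 mm by 193 mm) begins 47 mm behind the grasp point.
Start: joints at [81.652, 20.546, 0.682, 0, -70.136, -16.507], TCP at [0.284, 0.612, 0.241] pointing down, gripper open.
Joint ranges: [-176.03, 176.03], [-82.01, 121.73], [-58.28, 71.71], [-173.87, 95.51], [-174.79, -0.11], [-173.66, 173.66]. Speed limits (degrees/s): [136.94, 136.94, 172.46, 180, 180, 180].

### API

Orientations are given as [roll, pitch, yaw] about the fixed x, y, z axes, in that order (R = Rz(yaw) Ry(pitch) Rx(roll)).
In Python, from plant import status, cams, job gives the robot as it stands. The module is installed in compiled form; this text tells all that it offers.
- The arm moves only by the tool step_arm, never from a script. Its arguments are lists of equal length, an entry for each row: "xyz": the shift along the tool's x, y, z each as a share of 20 cm, from -1 to 1, a list of three; "yaw": the turn about the tool's z as a share of 360 degrees, from -1 to 1; "claw": the closure, from -1 (fully open) to 1 (shut). A call has 1 to 20 rows; each row is the pose to reach, as a shift and turn from the pose commanded when the call began, along the tool's axes at that moment, turning the shorter way round; what a row does not reach only later rows make up. A row lasts 1/12 s, in which the tool goes at most 41.7 mm and 7.16 degrees, less where a joint would pass 70% of its speed; a pose out of reach is approached as far as the arm can. A call with a number of a shift or a turn outside -1 to 1 is refused whole. A call with a gripper value outside its range is refused whole. The fingers move at their own pace and stop on an object; "grip_force" is the grip in N (left out, the last holds). Time passes only in rows, so rows that repeat a pose let the fingers close. It gives the time, the measured TCP pose, the force, the opening and the grip force at its end, in the units of the state.
- status.get_state(): the state, without advancing time (a new reading comes with each control period).
- cams.capture(name): name is "scene" or "side" or "wrist"; returns (picture, depth): 480x640x3 uint8, blue, green, red; 480x640 float32, m along the optical axis (not along the pixel's ray), 0 where there is no reading.
- cams.calibration(name): a dict with "mtx" (3x3 intrinsics, pixels), "camera_from_world" (4x4, takes a point from world to camera coordinates); the wrist camera has in their place "T_tool_cam" (4x4, takes a point from camera to tool coordinates, whose origin is the TCP and whose axes are the flange's). Camera axes: x right, y down, z forward; pixel columns grow to the right and rows downward; lengths in m; the calibration is good to about 2 mm. A picture is of the moment at which its call begins: read the wrist's pose just before it. calibration takes no time and is no camera call.
- job.close_job(): hands the job in; it is judged then, once.
The state is a dict: "time_s": time; "joints": joint angles; "qd": joint speeds; "joint_torque": joint torques, N m; "tcp_pos": TCP position; "eef_rot": TCP orientation; "contact_force": force on the tool from outside, world axes, zero at the start; "moment": the same for the moment, N m; "gripper_width": finger opening in m; "gripper_force": force on a finger pad.
Only numpy, scipy, OpenCV 4.12 (cv2) and the standard library are available. Lean on these libraries where they do the work, as an engineer would, in place of code of your own. Each camera call takes 0.05 s, during which the arm holds its last target. There are 200 camera calls.

## Working session

There is one attempt and no reset: what is moved stays moved. The work goes in short steps, Python scripts to look and compute and a tool call to move; the robot and the scene stay as the last step left them, time stands still between calls to the robot, and variables do not carry over. Pictures are saved under pics/ and viewed, at most 10 in all, crops included, and the job is handed in when it is done.

Besides the shell and the picture viewer there is one more tool, called after "Call:" as name(argument=value, ...), one argument or row to a line, values as JSON. step_arm: Moves the arm, as the interface text tells. Shift numbers are shares of 20 cm and turn numbers shares of 360 degrees, none past 1 either way. Its arguments: {"type":"object","properties":{"xyz":{"type":"array"},"yaw":{"type":"array"},"claw":{"type":"array"},"grip_force":{"type":"number"}},"required":["xyz","yaw","claw"]}

```bash
mkdir -p pics; cat > h.py <<'E'
import numpy as np, cv2
from plant import status, cams, job
from scipy.spatial.transform import Rotation as R
def cap(n):
    s=status.get_state(); im,d=cams.capture(n); c=cams.calibration(n); K=np.array(c["mtx"])
    if "camera_from_world" in c: T=np.linalg.inv(np.array(c["camera_from_world"]))
    else:
        W=np.eye(4); W[:3,:3]=R.from_euler('xyz',s["eef_rot"],degrees=True).as_matrix(); W[:3,3]=s["tcp_pos"]
        T=W@np.array(c["T_tool_cam"])
    return im,d,K,T,s
def ray(K,T,uv,z):
    uv=np.atleast_2d(np.asarray(uv,float)); r=np.c_[uv,np.ones(len(uv))]@np.linalg.inv(K).T@T[:3,:3].T
    o=T[:3,3]; return o+r*((z-o[2])/r[:,2])[:,None]
def cloud(d,K,T):
    v,u=np.mgrid[:d.shape[0],:d.shape[1]]; p=np.stack([u,v,np.ones_like(u)],-1)@np.linalg.inv(K).T*d[...,None]
    P=p@T[:3,:3].T+T[:3,3]; P[d<=0]=np.nan; return P
E
python3 - <<'E'
from h import *
for n in("scene","side"):
    im,d,K,T,s=cap(n); cv2.imwrite(f"pics/{n}0.png",im); np.savez(f"{n}0.npz",im=im,d=d,K=K,T=T)
    print(n,T[:3,3].round(3),T[:3,2].round(2))
print(s)
print(cams.calibration("wrist")["T_tool_cam"])
E
```

```text
scene [0.072 0.561 0.498] [ 0.5  -0.66 -0.56]
side [0.542 0.771 0.428] [-0.04 -0.88 -0.48]
{'time_s': 0.05, 'joints': array([ 8.16535398e+01,  2.05902568e+01,  6.33160591e-01, -2.14426343e-02,
       -7.01351688e+01, -1.65065972e+01]), 'qd': array([-0.01519669, -0.0119056 ,  0.05007213,  0.07422845, -0.00424177,
       -0.01791345]), 'joint_torque': array([-5.42267608e-04, -5.84671640e+01,  2.94060212e+01,  7.02596337e+00,
        1.02222225e-02, -5.30520413e-05]), 'tcp_pos': array([0.2835189 , 0.61204895, 0.23962715]), 'eef_rot': array([ 1.79905810e+02, -6.89087746e-03, -2.48603542e+01]), 'contact_force': array([-0.62612927,  0.17017368,  0.0496166 ]), 'moment': array([ 0.0267126 , -0.0378519 ,  0.01630978]), 'gripper_force': 0.0, 'gripper_width': 0.08762581940888862}
[[ 9.54704133e-04 -9.58943201e-01 -2.83596588e-01  7.72420574e-02]
 [ 9.99999505e-01  9.94607994e-04  3.28313648e-06  9.68202131e-04]
 [ 2.78919093e-04 -2.83596451e-01  9.58943677e-01 -1.45432982e-01]
 [ 0.00000000e+00  0.00000000e+00  0.00000000e+00  1.00000000e+00]]
```

View pics/scene0.png

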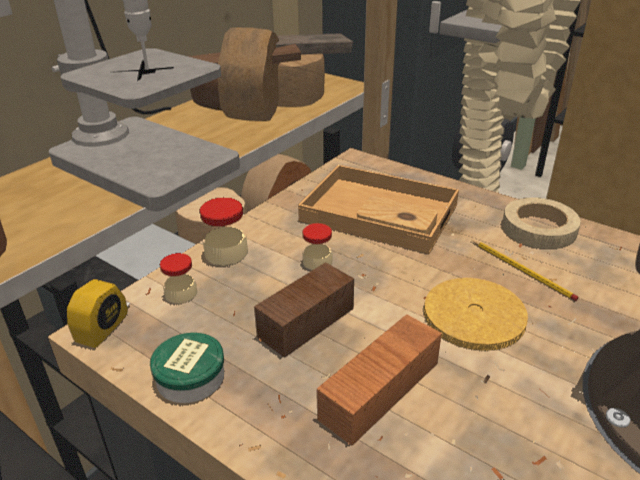

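View pics/side0.png

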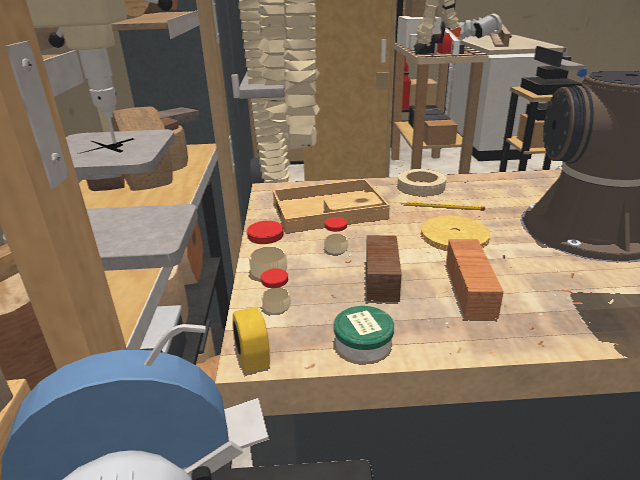

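The scene view shows red-lidded jars at (222,210), (176,263) and (317,233), the dark block at (305,308), the reddish block at (380,380), and the carton at (380,205) with the sanding block at about (405,215). The side view agrees: the jars are at (266,232), (275,278) and (336,224).

The jar at (222,210) is the largest, which fits "the largest one is meant". I'll measure the lids and confirm with a crop.

```bash
cat > m.py <<'E'
from h import *
for n in("scene","side"):
    f=np.load(n+"0.npz"); im,d,K,T=f["im"],f["d"],f["K"],f["T"]; P=cloud(d,K,T)
    hsv=cv2.cvtColor(im,cv2.COLOR_BGR2HSV); H,S,V=cv2.split(hsv)
    red=(((H<5)|(H>174))&(S>190)&(V>100)).astype(np.uint8)
    k,l,st,c=cv2.connectedComponentsWithStats(red)
    for i in range(1,k):
        if st[i,4]<150: continue
        p=P[(l==i)]; p=p[np.isfinite(p[:,0])]; 
        if len(p)==0: print(n,c[i],"nodepth");continue
        zt=np.percentile(p[:,2],90); t=p[p[:,2]>zt-.006]
        cc,r=cv2.minEnclosingCircle(t[:,:2].astype(np.float32)); print(n,"lid px",c[i].round(),"top z",zt.round(3),"centre",np.round(cc,3),"diam",round(2*r,3))
    ok=np.isfinite(P[...,0])&(np.hypot(P[...,0],P[...,1])<1)&(P[...,0]>.1)
    m=ok&(abs(P[...,2]-.05)<.006)
    k,l,st,c=cv2.connectedComponentsWithStats(m.astype(np.uint8))
    for i in range(1,k):
        if st[i,4]<400: continue
        p=P[l==i]; r=cv2.minAreaRect(p[:,:2].astype(np.float32)); print(n,"top50 px",c[i].round(),"z",np.median(p[:,2]).round(3),"bgr",np.median(im[l==i],0),[np.round(x,3) for x in r])
    m=ok&(P[...,2]>.022)&(P[...,2]<.036)
    k,l,st,c=cv2.connectedComponentsWithStats(m.astype(np.uint8))
    for i in range(1,k):
        if st[i,4]<400: continue
        p=P[l==i]; p=p[p[:,2]>.026]; r=cv2.minAreaRect(p[:,:2].astype(np.float32)); print(n,"z30 px",c[i].round(),"z",np.percentile(p[:,2],[50,95]).round(3),[np.round(x,3) for x in r])
E
python3 m.py
python3 - <<'E'
import cv2,numpy as np
a=cv2.imread("pics/scene0.png")
cv2.imwrite("pics/crop1.png",cv2.resize(a[140:370,140:480],None,fx=2.3,fy=2.3,interpolation=cv2.INTER_CUBIC))
E
```

```text
scene lid px [220. 208.] top z 0.08 centre [0.603 0.088] diam 0.06
scene lid px [317. 232.] top z 0.055 centre [0.484 0.027] diam 0.042
scene lid px [175. 263.] top z 0.055 centre [0.587 0.189] diam 0.04
scene top50 px [274. 100.] z 0.05 bgr [50. 68. 85.] [array([ 0.848, -0.34 ]), array([0.268, 0.074]), np.float64(78.126)]
scene top50 px [317. 234.] z 0.054 bgr [ 41.  49. 195.] [array([0.484, 0.028]), array([0.039, 0.041]), np.float64(55.405)]
scene top50 px [175. 265.] z 0.054 bgr [ 41.  49. 195.] [array([0.587, 0.189]), array([0.04, 0.04]), np.float64(25.909)]
scene top50 px [303. 296.] z 0.05 bgr [ 56.  79. 114.] [array([0.42 , 0.135]), array([0.121, 0.052]), np.float64(82.454)]
scene top50 px [ 91. 307.] z 0.051 bgr [ 32. 109. 138.] [array([0.614, 0.292]), array([0.034, 0.06 ]), np.float64(13.716)]
scene top50 px [378. 365.] z 0.048 bgr [ 72. 117. 186.] [array([0.289, 0.173]), array([0.153, 0.05 ]), np.float64(83.465)]
scene z30 px [282. 106.] z [0.032 0.036] [array([ 0.852, -0.344]), array([0.252, 0.071]), np.float64(75.253)]
scene z30 px [155. 185.] z [0.031 0.036] [array([0.83
[... 1369 characters left out ...]
5, 0.468]), array([0.082, 0.057]), np.float64(33.351)]
side z30 px [421. 178.] z [0.026 0.026] [array([ 0.241, -0.201]), array([0.032, 0.   ]), np.float64(-153.843)]
side z30 px [339. 201.] z [0.031 0.033] [array([ 0.487, -0.137]), array([0.213, 0.156]), np.float64(11.11)]
side z30 px [151. 256.] z [0.031 0.035] [array([0.773, 0.025]), array([0.219, 0.096]), np.float64(55.833)]
side z30 px [267. 258.] z [0.032 0.036] [array([0.606, 0.091]), array([0.058, 0.059]), np.float64(25.042)]
side z30 px [472. 291.] z [0.031 0.035] [array([0.312, 0.178]), array([0.045, 0.157]), np.float64(11.288)]
side z30 px [363. 327.] z [0.033 0.034] [array([0.471, 0.283]), array([0.077, 0.078]), np.float64(37.67)]
```

View pics/crop1.png

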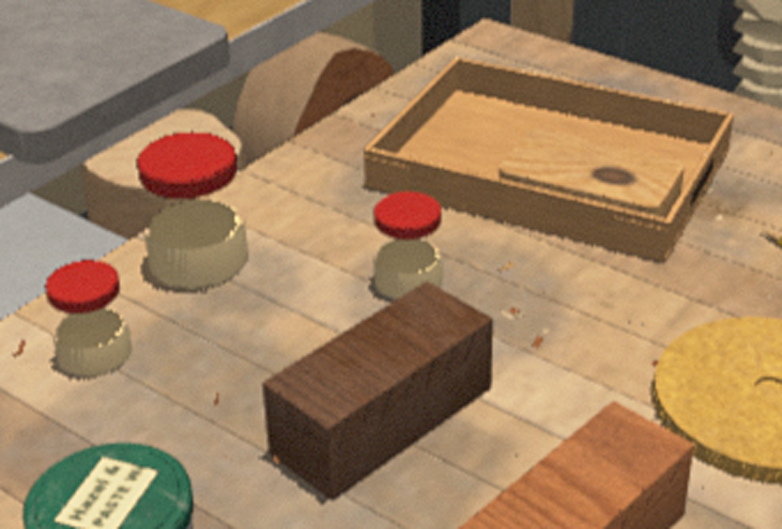

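The crop confirms it. The jar at scene pixel (222,210) is clearly the largest: its lid is 60 mm across at z 80 mm, while the other two are about 40 mm at 55 mm. The dark 121 mm block is the one wanted. Both views agree:

| Thing | Position (m) | Angle |
|---|---|---|
| block | (0.420, 0.135) | 82.4° |
| jar | (0.604, 0.089) | – |
| carton | (0.486, -0.137) | 10.9° |

Next I'll work out the moves.

```bash
cat > go.py <<'E'
import sys; from h import *
# usage: go.py x y z yaw [cx cy cz cyaw commanded start]; prints shares
a=list(map(float,sys.argv[1:])); s=status.get_state()
c=np.array(a[4:8]) if len(a)>4 else np.r_[s["tcp_pos"],s["eef_rot"][2]]
Rt=R.from_euler('xyz',[180,0,c[3]],degrees=True).as_matrix()
print("meas",s["tcp_pos"].round(4),s["eef_rot"].round(2),"share xyz",(Rt.T@(np.array(a[:3])-c[:3])/.2).round(4),"yaw",round(-((a[3]-c[3]+180)%360-180)/360,4))
E
python3 go.py .42 .135 .2 -97.6 .284 .612 .241 -24.86
```

```text
meas [0.2835 0.6121 0.2397] [ 1.7991e+02 -1.0000e-02 -2.4860e+01] share xyz [1.6196 1.8781 0.205 ] yaw 0.2021
```

Call:
step_arm(
  xyz=[
    [0.81, 0.94, 0],
    [0.81, 0.94, 0],
    [0.81, 0.94, 0],
    [0.81, 0.94, 0],
    [0.81, 0.94, 0],
    [0.81, 0.94, 0],
    [0.81, 0.94, 0],
  ],
  yaw=[0, 0, 0, 0, 0, 0, 0],
  claw=[-1, -1, -1, -1, -1, -1, -1],
)

```text
time_s: 0.68
tcp_pos: [0.3519, 0.368, 0.2407]
eef_rot: [179.9, 0.0, -25.0]
contact_force: [-0.4, -0.2, -0.6]
gripper_width: 0.0877
gripper_force: 0.0
```

Call:
step_arm(
  xyz=[
    [0.81, 0.938, 0.205],
    [0.81, 0.938, 0.205],
    [0.81, 0.938, 0.205],
    [0.81, 0.938, 0.205],
    [0.81, 0.938, 0.205],
    [0.81, 0.938, 0.205],
    [0.81, 0.938, 0.205],
    [0.81, 0.938, 0.205],
    [0.81, 0.938, 0.205],
    [0.81, 0.938, 0.205],
    [0.81, 0.938, 0.205],
    [0.81, 0.938, 0.205],
    [0.81, 0.938, 0.205],
  ],
  yaw=[0.202, 0.202, 0.202, 0.202, 0.202, 0.202, 0.202, 0.202, 0.202, 0.202, 0.202, 0.202, 0.202],
  claw=[-1, -1, -1, -1, -1, -1, -1, -1, -1, -1, -1, -1, -1],
)

```text
time_s: 1.77
tcp_pos: [0.4197, 0.1355, 0.1995]
eef_rot: [180.0, -0.0, -97.3]
contact_force: [-0.3, -0.8, -0.6]
gripper_width: 0.0875
gripper_force: 0.0
```

```bash
python3 - <<'E'
from h import *
im,d,K,T,s=cap("wrist"); P=cloud(d,K,T); cv2.imwrite("pics/w1.png",im)
m=(abs(P[...,2]-.05)<.007)
k,l,st,c=cv2.connectedComponentsWithStats(m.astype(np.uint8))
for i in range(1,k):
    if st[i,4]<800: continue
    p=P[l==i]; print(c[i].round(),st[i,:4],np.median(p[:,2]).round(3),np.median(im[l==i],0),[np.round(x,3) for x in cv2.minAreaRect(p[:,:2].astype(np.float32))])
E
python3 go.py .42 .135 .049 -97.6 .4203 .135 .2 -97.6
```

```text
[199.  90.] [170  59  60  63] 0.055 [ 74.  81. 233.] [array([0.485, 0.026]), array([0.04, 0.04]), np.float64(29.038)]
[313. 223.] [279 149  69 153] 0.051 [44. 55. 73.] [array([0.42 , 0.134]), array([0.12, 0.05]), np.float64(82.382)]
[487. 233.] [449 157  79 176] 0.049 [102. 144. 219.] [array([0.289, 0.169]), array([0.143, 0.049]), np.float64(83.961)]
meas [0.4198 0.1356 0.1995] [180.    -0.   -97.37] share xyz [2.00e-04 1.50e-03 7.55e-01] yaw -0.0
```

View pics/w1.png

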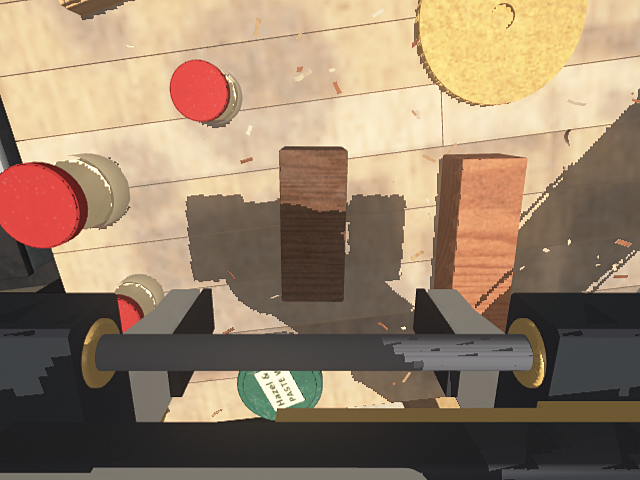

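The wrist view shows the dark block at (313,223), centred between the fingers. It measures (0.420, 0.134), 120 x 50 mm. I'll go down and grip it.

Call:
step_arm(
  xyz=[
    [0, 0, 0.2],
    [0, 0, 0.4],
    [0, 0, 0.55],
    [0, 0, 0.67],
    [0, 0, 0.74],
    [0, 0, 0.77],
    [0, 0, 0.77],
    [0, 0, 0.77],
    [0, 0, 0.77],
    [0, 0, 0.77],
    [0, 0, 0.77],
    [0, 0, 0.77],
    [0, 0, 0.77],
    [0, 0, 0.77],
    [0, 0, 0.77],
  ],
  yaw=[0, 0, 0, 0, 0, 0, 0, 0, 0, 0, 0, 0, 0, 0, 0],
  claw=[-1, -1, -1, -1, -1, -1, -1, -1, 1, 1, 1, 1, 1, 1, 1],
  grip_force=30,
)

```text
time_s: 3.07
tcp_pos: [0.42, 0.1356, 0.0458]
eef_rot: [-180.0, 0.0, -97.6]
contact_force: [-0.2, 0.9, 2.5]
gripper_width: 0.0495
gripper_force: 30.0
```

Call:
step_arm(
  xyz=[
    [0, 0, -0.2],
    [0, 0, -0.4],
    [0, 0, -0.6],
    [0, 0, -0.7],
    [0, 0, -0.7],
    [0, 0, -0.7],
  ],
  yaw=[0, 0, 0, 0, 0, 0],
  claw=[1, 1, 1, 1, 1, 1],
)

```text
time_s: 3.57
tcp_pos: [0.4198, 0.1357, 0.1861]
eef_rot: [-179.9, 0.1, -97.6]
contact_force: [-0.6, -0.1, -2.4]
gripper_width: 0.0499
gripper_force: 30.0
```

```bash
python3 - <<'E'
from h import *
C=np.array([.486,-.137]); a=np.radians(10.9); M=np.array([[np.cos(a),np.sin(a)],[-np.sin(a),np.cos(a)]])
for n in("scene","side"):
    f=np.load(n+"0.npz"); P=cloud(f["d"],f["K"],f["T"])
    L=(P[...,:2]-C)@M.T*1000; z=P[...,2]*1000
    out=(abs(L[...,0])<115)&(abs(L[...,1])<85)&(z>26)&(z<36)
    q=L[out]; print(n,"outer",np.percentile(q,[.3,99.7],axis=0).round(1))
    m=(abs(L[...,0])<97)&(abs(L[...,1])<66)&(z>26)&(z<36)
    q=L[m]; print("sanding",len(q),np.percentile(q,[2,50,98],axis=0).round(1),[np.round(x,1) for x in cv2.minAreaRect(q.astype(np.float32))],np.median(z[m]))
E
python3 go.py .4785 -.177 .2 -169.1 .4203 .135 .186 -97.6
```

```text
scene outer [[-106.4  -76.1]
 [ 104.6   76.4]]
sanding 1781 [[-95.5   5.1]
 [-44.5  39.3]
 [ 10.3  65.3]] [array([-41.4,  34.1]), array([ 63.8, 110.2]), np.float64(89.9)] 31.73150659078222
side outer [[-105.1  -76.4]
 [ 106.9   76.9]]
sanding 772 [[-92.    4.9]
 [-37.8  39.6]
 [ 14.4  65.3]] [array([-39.4,  34.1]), array([109.4,  63.7]), np.float64(0.0)] 31.739336505229975
meas [0.4198 0.1357 0.1861] [-1.7995e+02  1.2000e-01 -9.7600e+01] share xyz [ 1.5078 -0.4948 -0.07  ] yaw 0.1986
```

Call:
step_arm(
  xyz=[
    [0.75, -0.25, 0],
    [0.75, -0.25, 0],
    [0.75, -0.25, 0],
    [0.75, -0.25, 0],
    [0.75, -0.25, 0],
    [0.75, -0.25, 0],
  ],
  yaw=[0, 0, 0, 0, 0, 0],
  claw=[1, 1, 1, 1, 1, 1],
)

```text
time_s: 4.07
tcp_pos: [0.4482, -0.0219, 0.1833]
eef_rot: [179.8, -0.1, -97.8]
contact_force: [-0.2, 0.3, -2.2]
gripper_width: 0.05
gripper_force: 30.0
```

Call:
step_arm(
  xyz=[
    [0.75, -0.245, 0],
    [0.75, -0.245, 0],
    [0.75, -0.245, 0],
    [0.75, -0.245, 0],
    [0.75, -0.245, 0],
    [0.75, -0.245, 0],
    [0.75, -0.245, 0],
    [0.75, -0.245, 0],
    [0.75, -0.245, 0],
    [0.75, -0.245, 0],
    [0.75, -0.245, 0],
    [0.75, -0.245, 0],
    [0.75, -0.245, 0],
  ],
  yaw=[0.1986, 0.1986, 0.1986, 0.1986, 0.1986, 0.1986, 0.1986, 0.1986, 0.1986, 0.1986, 0.1986, 0.1986, 0.1986],
  claw=[1, 1, 1, 1, 1, 1, 1, 1, 1, 1, 1, 1, 1],
)

```text
time_s: 5.15
tcp_pos: [0.4782, -0.1743, 0.1848]
eef_rot: [180.0, -0.1, -168.8]
contact_force: [0.2, -1.0, -2.0]
gripper_width: 0.0498
gripper_force: 30.0
```

```bash
python3 go.py .4781 -.175 .06 -169.1
python3 - <<'E'
from h import *
im=cap("scene")[0]; cv2.imwrite("pics/s2.png",cv2.resize(im[100:320,200:520],None,fx=2.2,fy=2.2))
E
```

```text
meas [ 0.4782 -0.1743  0.1848] [ 1.7998e+02 -8.0000e-02 -1.6879e+02] share xyz [ 0.0011 -0.0032  0.6239] yaw 0.0009
```

View pics/s2.png

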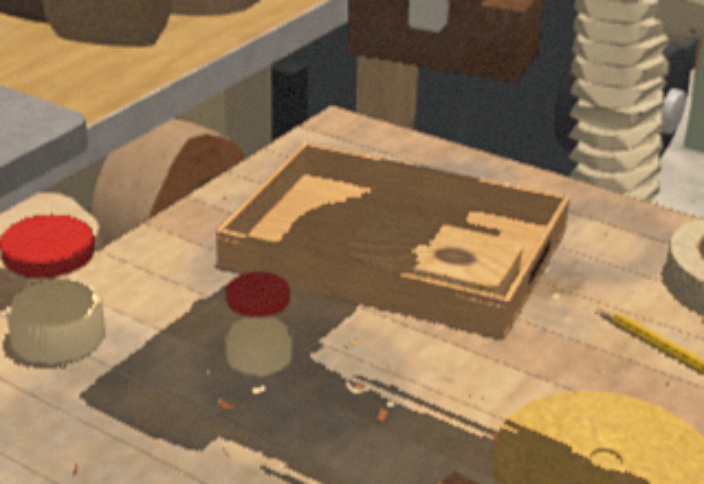

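The block hangs just above this crop. The carton's -y strip is clear, and the sanding block is at (465,255) in the crop. I'll lower it gently.

Call:
step_arm(
  xyz=[
    [0, 0, 0.2],
    [0, 0, 0.4],
    [0, 0, 0.52],
    [0, 0, 0.6],
    [0, 0, 0.64],
    [0, 0, 0.66],
    [0, 0, 0.67],
    [0, 0, 0.675],
    [0, 0, 0.68],
    [0, 0, 0.68],
    [0, 0, 0.68],
  ],
  yaw=[0, 0, 0, 0, 0, 0, 0, 0, 0, 0, 0],
  claw=[1, 1, 1, 1, 1, 1, 1, 1, 1, 1, 1],
)

```text
time_s: 6.12
tcp_pos: [0.4789, -0.175, 0.0503]
eef_rot: [-180.0, 0.1, -169.1]
contact_force: [0.4, -0.2, -2.7]
gripper_width: 0.0496
gripper_force: 30.0
```

Contact should come at 0.0498 m, so I'll lower another 1 mm at most, release and rise.

Call:
step_arm(
  xyz=[
    [0, 0, 0.003],
    [0, 0, 0.005],
    [0, 0, 0.005],
    [0, 0, 0.005],
    [0, 0, 0.005],
    [0, 0, 0.005],
    [0, 0, 0.005],
    [0, 0, 0.005],
    [0, 0, -0.05],
    [0, 0, -0.2],
    [0, 0, -0.4],
    [0, 0, -0.6],
    [0, 0, -0.75],
    [0, 0, -0.75],
    [0, 0, -0.75],
  ],
  yaw=[0, 0, 0, 0, 0, 0, 0, 0, 0, 0, 0, 0, 0, 0, 0],
  claw=[1, 1, 1, -1, -1, -1, -1, -1, -1, -1, -1, -1, -1, -1, -1],
)

```text
time_s: 7.37
tcp_pos: [0.4795, -0.175, 0.2017]
eef_rot: [-180.0, 0.3, -169.1]
contact_force: [-0.8, -0.0, -0.7]
gripper_width: 0.0874
gripper_force: 0.0
```

```bash
python3 - <<'E'
from h import *
C=np.array([.486,-.137]); a=np.radians(10.9); M=np.array([[np.cos(a),np.sin(a)],[-np.sin(a),np.cos(a)]])
im,d,K,T,s=cap("side"); cv2.imwrite("pics/s3.png",cv2.resize(im[140:300,200:460],None,fx=2.5,fy=2.5))
P=cloud(d,K,T); L=(P[...,:2]-C)@M.T*1000; z=P[...,2]*1000
m=(abs(L[...,0])<110)&(abs(L[...,1])<80)&(z>47)&(z<62)
print(np.median(z[m]),[np.round(x,1) for x in cv2.minAreaRect(L[m].astype(np.float32))])
E
python3 go.py .604 .089 .22 -160
```

```text
53.604417865730085 [array([-13.5, -35. ]), array([ 55. , 120.4]), np.float64(89.7)]
meas [ 0.4784 -0.1749  0.2   ] [ 1.7999e+02  8.0000e-02 -1.6909e+02] share xyz [-0.8663  1.1767 -0.1001] yaw -0.0252
```

View pics/s3.png

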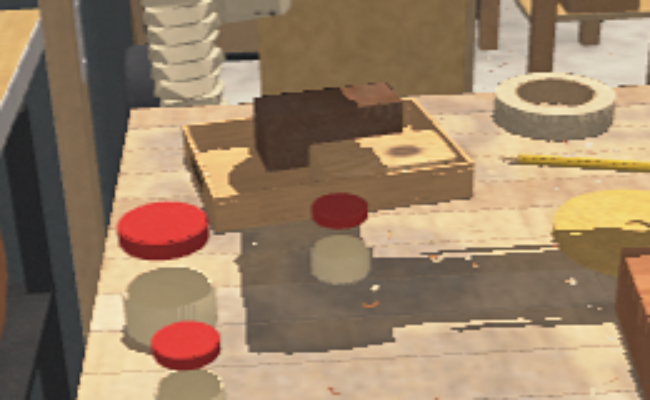

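The side view shows the block lying flat along the far wall at about (330,125) in the crop. Its top is at 53.6 mm (54 expected) and it is centred at (-13.5, -35) mm in the carton frame. Now the jar.

Call:
step_arm(
  xyz=[
    [-0.43, 0.59, -0.05],
    [-0.43, 0.59, -0.05],
    [-0.43, 0.59, -0.05],
    [-0.43, 0.59, -0.05],
    [-0.43, 0.59, -0.05],
  ],
  yaw=[0, 0, 0, 0, 0],
  claw=[-1, -1, -1, -1, -1],
)

```text
time_s: 7.83
tcp_pos: [0.5418, -0.0396, 0.208]
eef_rot: [-180.0, -0.1, -168.9]
contact_force: [0.2, -0.2, -0.2]
gripper_width: 0.0877
gripper_force: 0.0
```

Call:
step_arm(
  xyz=[
    [-0.43, 0.59, 0],
    [-0.43, 0.59, 0],
    [-0.43, 0.59, 0],
    [-0.43, 0.59, 0],
    [-0.43, 0.59, 0],
    [-0.43, 0.59, 0],
  ],
  yaw=[0, 0, 0, 0, 0, 0],
  claw=[-1, -1, -1, -1, -1, -1],
)

```text
time_s: 8.33
tcp_pos: [0.6019, 0.0899, 0.2072]
eef_rot: [-180.0, -0.2, -169.0]
contact_force: [0.2, -0.5, 0.0]
gripper_width: 0.0878
gripper_force: 0.0
```

```bash
python3 - <<'E'
from h import *
im,d,K,T,s=cap("wrist"); P=cloud(d,K,T)
m=(P[...,2]>.073)&(P[...,2]<.09)
k,l,st,c=cv2.connectedComponentsWithStats(m.astype(np.uint8))
for i in range(1,k):
    if st[i,4]<500: continue
    p=P[l==i]; print(c[i].round(),st[i,:4],np.median(p[:,2]).round(3),np.median(im[l==i],0),[np.round(x,3) for x in cv2.minEnclosingCircle(p[:,:2].astype(np.float32))])
E
python3 go.py .604 .089 .073 -169.1
```

```text
[310. 238.] [270 198  82  81] 0.081 [ 47.  52. 126.] [array([0.604, 0.087]), np.float64(0.03)]
meas [0.6017 0.0891 0.2076] [-179.96   -0.2  -169.04] share xyz [-0.0113 -0.0029  0.6732] yaw 0.0002
```

Call:
step_arm(
  xyz=[
    [-0.01, -0.005, 0.2],
    [-0.01, -0.01, 0.4],
    [-0.01, -0.01, 0.53],
    [-0.01, -0.01, 0.62],
    [-0.01, -0.01, 0.66],
    [-0.01, -0.01, 0.68],
    [-0.01, -0.01, 0.68],
    [-0.01, -0.01, 0.68],
    [-0.01, -0.01, 0.68],
    [-0.01, -0.01, 0.68],
    [-0.01, -0.01, 0.68],
    [-0.01, -0.01, 0.68],
    [-0.01, -0.01, 0.68],
    [-0.01, -0.01, 0.68],
  ],
  yaw=[0, 0, 0, 0, 0, 0, 0, 0, 0, 0, 0, 0, 0, 0],
  claw=[-1, -1, -1, -1, -1, -1, -1, -1, 1, 1, 1, 1, 1, 1],
  grip_force=30,
)

```text
time_s: 9.55
tcp_pos: [0.605, 0.088, 0.0739]
eef_rot: [180.0, 0.0, -169.1]
contact_force: [-0.1, 0.8, 2.2]
gripper_width: 0.058
gripper_force: 30.0
```

Call:
step_arm(
  xyz=[
    [0, 0, -0.15],
    [0, 0, -0.3],
    [0, 0, -0.45],
    [0, 0, -0.55],
    [0, 0, -0.6],
    [0, 0, -0.6],
  ],
  yaw=[0, 0, 0, 0, 0, 0],
  claw=[1, 1, 1, 1, 1, 1],
)

```text
time_s: 10.05
tcp_pos: [0.6056, 0.0881, 0.1954]
eef_rot: [180.0, 0.2, -169.1]
contact_force: [0.5, -0.4, -4.2]
gripper_width: 0.0581
gripper_force: 30.0
```

```bash
python3 - <<'E'
import numpy as np
a=np.radians(10.9); print(np.array([.486,-.137])+[[np.cos(a),-np.sin(a)],[np.sin(a),np.cos(a)]]@np.array([.060,.030]))
E
python3 go.py .5393 -.0962 .194 -169.1
```

```text
[ 0.53924466 -0.09619551]
meas [0.6056 0.0881 0.1954] [ 179.95    0.18 -169.07] share xyz [ 0.5004 -0.8419  0.0072] yaw 0.0001
```

Call:
step_arm(
  xyz=[
    [0.5, -0.84, 0],
    [0.5, -0.84, 0],
    [0.5, -0.84, 0],
    [0.5, -0.84, 0],
    [0.5, -0.84, 0],
    [0.5, -0.84, 0],
    [0.5, -0.84, 0],
    [0.5, -0.84, 0],
  ],
  yaw=[0, 0, 0, 0, 0, 0, 0, 0],
  claw=[1, 1, 1, 1, 1, 1, 1, 1],
)

```text
time_s: 10.72
tcp_pos: [0.5379, -0.0963, 0.192]
eef_rot: [180.0, -0.1, -169.1]
contact_force: [0.4, 1.6, -3.9]
gripper_width: 0.0581
gripper_force: 30.0
```

```bash
python3 go.py .5393 -.0962 .0779 -169.1
python3 - <<'E'
from h import *
im=cap("side")[0]; cv2.imwrite("pics/s4.png",cv2.resize(im[60:300,200:460],None,fx=2.3,fy=2.3))
E
```

```text
meas [ 0.5379 -0.0963  0.192 ] [ 1.7997e+02 -1.2000e-01 -1.6913e+02] share xyz [-0.0071 -0.0011  0.5706] yaw -0.0001
```

View pics/s4.png

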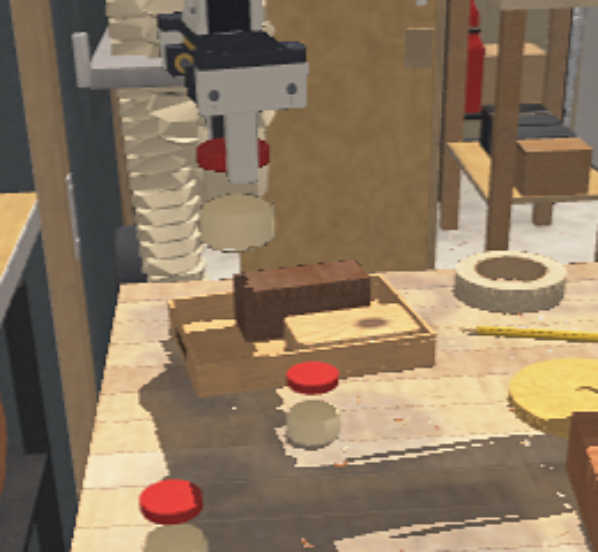

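The jar hangs upright at (237,195), over the free +x space at about (215,340). The block is along the far wall and the sanding block is still flat. I'll lower the jar.

Call:
step_arm(
  xyz=[
    [-0.005, 0, 0.15],
    [-0.005, 0, 0.3],
    [-0.005, 0, 0.42],
    [-0.005, 0, 0.5],
    [-0.005, 0, 0.54],
    [-0.005, 0, 0.555],
    [-0.005, 0, 0.565],
    [-0.005, 0, 0.57],
    [-0.005, 0, 0.57],
    [-0.005, 0, 0.57],
  ],
  yaw=[0, 0, 0, 0, 0, 0, 0, 0, 0, 0],
  claw=[1, 1, 1, 1, 1, 1, 1, 1, 1, 1],
)

```text
time_s: 11.6
tcp_pos: [0.5402, -0.0958, 0.0805]
eef_rot: [-180.0, 0.1, -169.1]
contact_force: [0.1, 0.1, -4.2]
gripper_width: 0.0582
gripper_force: 30.0
```

Call:
step_arm(
  xyz=[
    [0, 0, 0.005],
    [0, 0, 0.008],
    [0, 0, 0.01],
    [0, 0, 0.01],
  ],
  yaw=[0, 0, 0, 0],
  claw=[1, 1, 1, 1],
)

```text
time_s: 11.93
tcp_pos: [0.5398, -0.096, 0.0779]
eef_rot: [-180.0, 0.0, -169.1]
contact_force: [-1.3, 0.1, -0.8]
gripper_width: 0.0584
gripper_force: 30.0
```

The wrist load has dropped from -4.2 N to -0.8 N, so the jar is on the floor. I'll release it and rise.

Call:
step_arm(
  xyz=[
    [0, 0, 0],
    [0, 0, 0],
    [0, 0, 0],
    [0, 0, 0],
    [0, 0, 0],
    [0, 0, 0],
    [0, 0, -0.05],
    [0, 0, -0.15],
    [0, 0, -0.3],
    [0, 0, -0.5],
    [0, 0, -0.7],
    [0, 0, -0.9],
    [0, 0, -0.9],
  ],
  yaw=[0, 0, 0, 0, 0, 0, 0, 0, 0, 0, 0, 0, 0],
  claw=[-1, -1, -1, -1, -1, -1, -1, -1, -1, -1, -1, -1, -1],
)

```text
time_s: 13.02
tcp_pos: [0.5431, -0.0965, 0.2674]
eef_rot: [-179.8, 0.7, -169.0]
contact_force: [1.7, -0.5, 1.0]
gripper_width: 0.0878
gripper_force: 0.0
```

```bash
python3 - <<'E'
from h import *
C=np.array([.486,-.137]); a=np.radians(10.9); M=np.array([[np.cos(a),np.sin(a)],[-np.sin(a),np.cos(a)]])
for n in("scene","side"):
    im,d,K,T,s=cap(n); P=cloud(d,K,T); L=(P[...,:2]-C)@M.T*1000; z=P[...,2]*1000
    I=(abs(L[...,0])<97)&(abs(L[...,1])<66)
    for nm,lo,hi in(("jar",79,90),("block",49,59),("sand",28,36)):
        m=I&(z>lo)&(z<hi); print(n,nm,np.percentile(z[m],[10,50,90]).round(1),[np.round(x,1) for x in cv2.minAreaRect(L[m].astype(np.float32))])
    cv2.imwrite(f"pics/f_{n}.png",cv2.resize(im[120:280,220:500],None,fx=2.5,fy=2.5))
E
```

```text
scene jar [81.6 83.1 84.1] [array([58.3, 30.9]), array([58.6, 58.2]), np.float64(50.3)]
scene block [51.8 53.6 54.7] [array([-15. , -35.5]), array([120.9,  55.1]), np.float64(0.2)]
scene sand [30.1 31.8 34.1] [array([-5.6, 27.5]), array([180.7, 123.4]), np.float64(16.7)]
side jar [81.1 83.1 84. ] [array([59.7, 31.9]), array([57.7, 57.3]), np.float64(30.7)]
side block [51.4 53.7 54.7] [array([-26.6, -34.8]), array([92.8, 55.1]), np.float64(0.6)]
side sand [29.9 31.9 34.4] [array([-2.6, 19.8]), array([ 92.6, 186.3]), np.float64(88.3)]
```

View pics/f_scene.png

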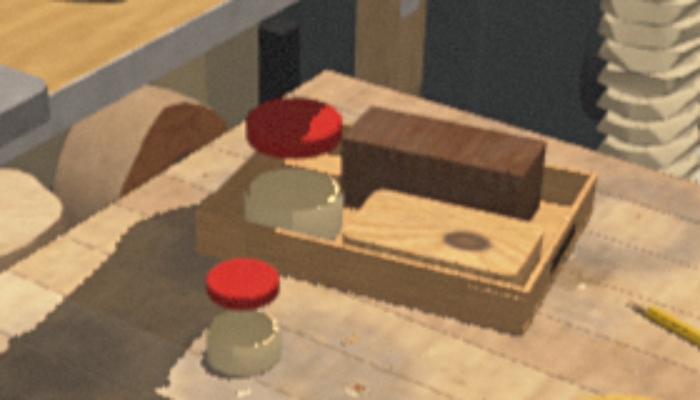

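The final view shows the jar upright at (294,170), the block flat at (445,160) and the sanding block flat at (445,230). All three are inside the carton, and the heights match: 83–84, 54 and 32 mm. Handing in.

```bash
python3 -c "
from plant import job; print(job.close_job())"
```

```text
the job is handed in; nothing more can be done
None
```

The 120 mm block and the largest jar are packed in the carton beside the sanding block, all three resting on the floor with clearance between them, and the job was handed in at about 13 s of the 53 s limit.

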